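# Test the stain and slide the tray home

### The job

Test whether the stain has dried: touch the largest of the three green checkers in the slide tray lightly with a fingertip and draw the hand well clear of it. Then push the tray along its grooves with the fingers until it is fully home against the stop. Do not touch the two smaller checkers at any time, do not lift anything, leave all three checkers lying flat in their pockets and leave the other things on the bench where they are.

Things in the scene. Friction and masses are not known exactly. Their poses are not given: they have to be found in the camera images.
- bed: Walnut bed fixed to the bench, 130 (x) by 330 (y) mm; the tray slides along its y axis. Origin: centre of its underside, on the bench. Floor 10 mm thick; rails along both long sides, tops 26 mm above the bench, 88 mm apart between their overhanging lips. The -y end is open; at +y stands the stop, a cross bar 36 mm high, inner face at y = +150 mm.
- stop_face (a point): Point on the inner face of the bed's stop (bed x = 0, y = +150 mm, 25 mm above the bench). Its y axis is the bed's: the way in which the tray must be pushed.
- tray: Pale maple tray, 228 mm long (y), about 0.55 kg, under the rails' lips with 2 mm play; slides with a few newtons, at first 45 to 85 mm short of the stop. Origin: centre of its underside, 10 mm above the bench; axes as the bed's. 80 mm wide over its walls, tops 30 mm above the bench. Three pockets 70 (x) by 62 (y) mm, floor 23 mm up, a felt pad that gives 4 mm (1.5 N/mm), centred at y = -59, +8, +75 mm.
- push_face (a point): Centre of the outer (-y) face of the tray's solid end block, a good place to push: tray y = -114 mm, 37 mm above the bench. The block is 80 mm wide (x), 24 mm thick (y), its top 52 mm above the bench.
- tray_lead (a point): Middle of the tray's leading (+y) end face, tray y = +114 mm; it meets the stop face when the tray is home.
- large_checker: The largest green-stained checker: wooden disc 50 mm in diameter, 12 mm thick, about 30 g, loose, lying flat in one of the three pockets (which one varies). Origin: centre of its underside; its flat top is 12 mm higher, 35 mm above the bench. The one to touch.
- middle_checker: Green checker 40 mm in diameter, 10 mm thick, loose in another pocket; not to be touched. Origin: centre of its underside.
- small_checker: Green checker 32 mm in diameter, 9 mm thick, loose in the remaining pocket; not to be touched. Origin: centre of its underside.
- dice_cup: Olive wood dice cup, 72 mm across the rim, 88 mm tall, standing loose on the bench beside the bed. Origin: centre of its underside. Leave it alone.
- hinge_block: Walnut hinge block, 36 (x) by 56 (y) by 26 mm with a brass leaf on top, loose on the bench. Origin: centre of its underside. Leave it alone.
- clasp: Small brass clasp, 22 by 58 mm, 10 mm high, loose on the bench. Origin: underside of its base plate. Leave it alone.
- caliper: Chrome spring caliper lying flat, 80 (x) by 132 (y) mm, 9 mm high, loose on the bench. Origin: middle of its underside. Leave it alone.
Things that resemble listed ones, but are neither listed nor needed, are in the scene too. Leave any purple or red look-alike of the tray alone.

How it is judged:
By the outcome, as a careful person would: the job done as asked, in the order asked, and still so for the second after the job is handed in, with the robot touching nothing.
It also fails if it takes over 45 s, if anything falls off the work surface, if the arm or the gripper's body presses on something with over 40 N, if the wrist force passes 120 N, or if a joint passes its speed limit or range.

### The arm

A 6-joint arm with a two-finger parallel gripper is mounted at the origin on the work surface. World frame = base frame: x ahead of the robot, y to its left, z up, the work surface at z = 0. Lengths are in m, angles in rad, forces in N, time in s.
With the tool pointing down it reaches from about 0.25 to 0.8 m from the base axis. Payload 3.9 kg.
Tool frame: the origin (TCP) lies midway between the tips of the shut fingers; the grasp point (between the pads) lies 19 mm behind it; z points along the fingers, y is the line along which they close (so a half turn about z gives the same grasp; the last joint's range is limited). The gripper opens to 85 mm and grips with 20 to 120 N. Pads are 22 mm wide; open, the fingers measure 114 mm over their backs; the gripper's body (76 mm by 85 mm) begins 54 mm behind the grasp point. The pads swing forward as they close: fully open they stand 13 mm farther back than shut.
Start: joints at [-1.237, 0.26, -0.138, 1.173, 0, 1.571], TCP at [0.172, -0.496, 0.231] pointing down, gripper open.
Joint ranges: [-2.78, 2.78], [-0.83, 1.72], [-1.28, 1.37], [-1.9, 2.12], [-1.57, 1.48], [-3.14, 3.14]. Speed limits (rad/s): [2.57, 2.57, 3.14, 3.14, 3.14, 3.14].

### API

Orientations are given as a rotation vector (axis times angle).
In Python, from workcell import monitor, vision, order gives the robot as it stands.
- The arm moves only by the tool servo_tool, never from a script. Its argument "series" is a list of rows, each an object of numbers: "tx", "ty", "tz": the shift along the tool's x, y, z in m; "wx", "wy", "wz": the turn, a rotation vector about the tool's x, y, z in rad; "claw": the closure, from 0 (fully open) to 1 (shut). In form: [{"tx": .., "ty": .., "tz": .., "wx": .., "wy": .., "wz": .., "claw": ..}, ...]. A call has 1 to 10 rows; each row is the pose to reach, as a shift and turn from the pose commanded when the call began, along the tool's axes at that moment; what a row does not reach only later rows make up. A row lasts 1/8 s, in which the tool goes at most 62.5 mm and 10.7 degrees, less where a joint would pass 70% of its speed; a pose out of reach is approached as far as the arm can. A call with a gripper value outside its range is refused whole. The fingers move at their own pace and stop on an object; "newtons" is the grip in N (left out, the last holds). Time passes only in rows, so rows that repeat a pose let the fingers close. It gives the time, the measured TCP pose, the force, the opening and the grip force at its end, in the units of the state.
- monitor.sense(): the state, without advancing time (a new reading comes with each control period).
- vision.get_image(name): name is "scene" or "top"; returns a dict with "image" (400x640x3 uint8, red, green, blue), "z_map" (400x640 float32, m along the optical axis (not along the pixel's ray), 0 where there is no reading), "fx", "fy", "cx", "cy" (pixels), "R" (3x3) and "t" (3): a world point X has camera coordinates R X + t. Camera axes: x right, y down, z forward; pixel columns grow to the right and rows downward; lengths in m; the calibration is good to about 2 mm. A picture is of the moment at which its call begins.
- order.finish_job(): hands the job in; it is judged then, once.
The state is a dict: "time_s": time; "joint_positions": joint angles; "qd": joint speeds; "tau": joint torques, N m; "tool_pos": TCP position; "ee_rot": TCP orientation; "wrist_force": force on the tool from outside, world axes, zero at the start; "torque": the same for the moment, N m; "finger_gap": opening from 0.0 (shut) to 1.0 (fully open); "grasp_force": force on a finger pad.
Only numpy, scipy, OpenCV 4.12 (cv2) and the standard library are available. Lean on these libraries where they do the work, as an engineer would, in place of code of your own. Each camera call takes 0.05 s, during which the arm holds its last target. There are 200 camera calls.

## Working session

There is one attempt and no reset: what is moved stays moved. The work goes in short steps, Python scripts to look and compute and a tool call to move; the robot and the scene stay as the last step left them, time stands still between calls to the robot, and variables do not carry over. Pictures are saved under pics/ and viewed, at most 10 in all, crops included, and the job is handed in when it is done.

Besides the shell and the picture viewer there is one more tool, called in YAML: its name, and indented under it one key for each argument. servo_tool: Moves the arm, as the interface text tells. Its arguments: {"type":"object","properties":{"series":{"type":"array"},"newtons":{"type":"number"}},"required":["series"]}

```bash
mkdir -p pics; ls; python3 - <<'E'
from workcell import monitor, vision
import cv2,numpy as np,pickle
for n in("top","scene"):
    d=vision.get_image(n); cv2.imwrite(f"pics/{n}0.png",d["image"][:,:,::-1]); pickle.dump(d,open(f"{n}0.pkl","wb"))
    print(n,d["fx"],d["cx"],d["cy"],np.round(d["R"],3).tolist(),np.round(d["t"],3))
print(monitor.sense())
E
```

```text
pics
top 368.9566363686426 318.4524220797343 197.35822271502906 [[0.063, -0.998, 0.0], [-0.975, -0.061, -0.212], [0.211, 0.013, -0.977]] [-0.051  0.512  0.982]
scene 379.0099753918039 315.26129051769874 199.39363311398245 [[-0.646, 0.763, -0.0], [0.524, 0.443, -0.728], [-0.555, -0.47, -0.686]] [ 0.342 -0.215  1.106]
{'time_s': 0.1, 'joint_positions': array([-1.23701295e+00,  2.60615671e-01, -1.39256006e-01,  1.17270058e+00,
        4.28880911e-05,  1.57081609e+00]), 'qd': array([-0.00025302, -0.00194753,  0.00493425, -0.00075445,  0.00032258,
        0.00080421]), 'tau': array([ 1.24699363e-03, -4.06509125e+01,  2.54527473e+01,  1.01414262e-02,
        1.06567891e-04, -1.32075539e-05]), 'tool_pos': array([ 0.17181006, -0.49543399,  0.2305435 ]), 'ee_rot': array([-3.09621417e+00, -5.21552440e-01,  3.96780348e-04]), 'wrist_force': array([-0.1185304 , -0.79947659, -0.30596907]), 'torque': array([-0.02430217,  0.00369585,  0.05930212]), 'grasp_force': 0.0, 'finger_gap': 0.9966364093352849}
```

View pics/top0.png

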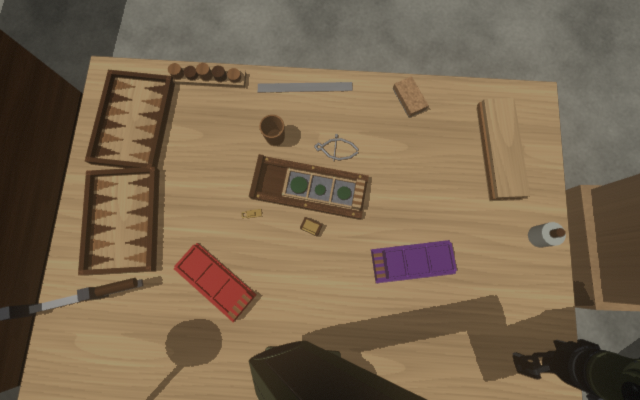

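View pics/scene0.png

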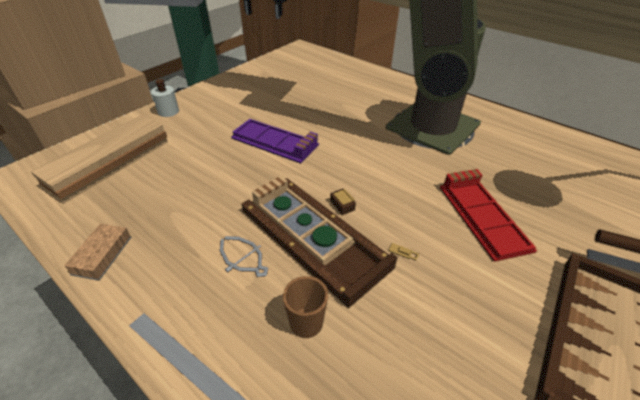

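The top view shows the bed at about (310,187), with the stop at its left end and the end block at its right end (362,195). The checkers are at (299,185) for the large one, (320,189) and (344,193). The cup is at (272,130), the caliper at (337,148), the hinge block at (312,226) and the clasp at (252,213).

```bash
cat > h.py <<'E'
import numpy as np
def ray(d,u,v,z):
    R,t=np.array(d["R"]),np.array(d["t"]); c=-R.T@t
    r=R.T@np.array([(u-d["cx"])/d["fx"],(v-d["cy"])/d["fy"],1]); return c+r*(z-c[2])/r[2]
def proj(d,X):
    p=np.array(d["R"])@X+np.array(d["t"]); return d["fx"]*p[0]/p[2]+d["cx"],d["fy"]*p[1]/p[2]+d["cy"]
E
cat > m.py <<'E'
import cv2,pickle,numpy as np
from h import *
for n in("top","scene"):
    d=pickle.load(open(n+"0.pkl","rb")); im=d["image"]; hsv=cv2.cvtColor(im,cv2.COLOR_RGB2HSV)
    m=cv2.inRange(hsv,(60,100,25),(90,255,255))
    k,l,s,c=cv2.connectedComponentsWithStats(m)
    for i in range(1,k):
        if 40<s[i,4]<900 and 240<c[i][0]<380 and 160<c[i][1]<260: print(n,s[i],c[i].round(1),ray(d,*c[i],.034).round(4))
    x,y,w,h=(240,145,140,100) if n=="top" else (230,165,180,140)
    cv2.imwrite(f"pics/{n}c.png",cv2.resize(im[y:y+h,x:x+w,::-1],None,fx=4,fy=4,interpolation=cv2.INTER_CUBIC))
E
python3 m.py
```

```text
scene [274 197  16  13 159] [281.8 202.7] [ 0.5421 -0.0835  0.034 ]
scene [298 214  13  11 112] [304.1 219. ] [ 0.5475 -0.0142  0.034 ]
scene [313 227  23  19 352] [324.2 235.9] [0.5564 0.0469 0.034 ]
```

View pics/topc.png

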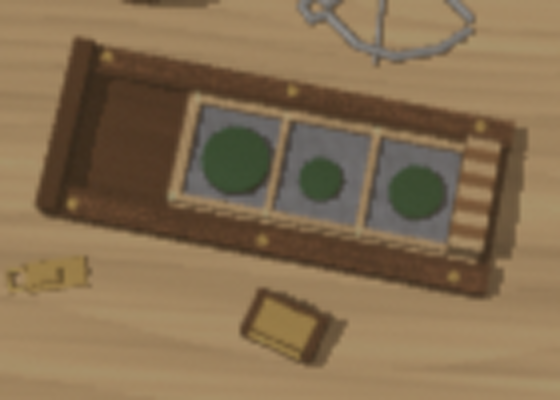

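View pics/scenec.png

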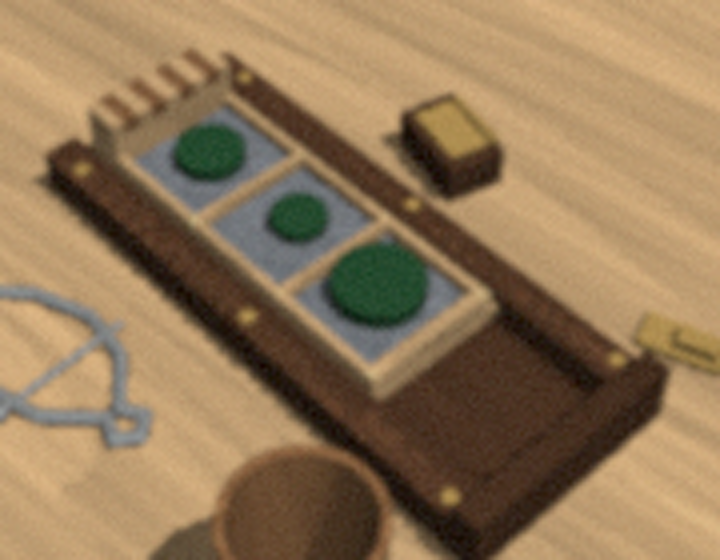

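In the crop of the top view, the tray's leading edge runs from (193,96) to (170,200) and the block's outer edge from (500,142) to (475,260). Brass screws sit along both rails, and the large checker is in the leading pocket at (237,160). The scene crop agrees.

```bash
cat > m2.py <<'E'
import cv2,pickle,numpy as np
from h import *
d=pickle.load(open("top0.pkl","rb"))
T=lambda a,z:ray(d,a[0]/4+240-.375,a[1]/4+145-.375,z)
A=[T(p,.026) for p in((107,57),(293,90),(480,125))];B=[T(p,.026) for p in((72,203),(262,240),(453,276))]
for q in(A,B): v=q[2]-q[0];print("rail",np.round(q,4).tolist(),np.degrees(np.arctan2(v[1],v[0])),np.linalg.norm(v))
print("ctr",np.mean(A+B,0))
for nm,p,z in(("lead",(193,96),.03),("lead",(170,200),.03),("blk",(500,142),.052),("blk",(475,260),.052),("L",(237,160),.035),("S",(321,180),.032),("M",(416,192),.033),("stopin",(100,50),.036),("stopin",(64,214),.036)): print(nm,T(p,z).round(4))
s=pickle.load(open("scene0.pkl","rb"))
S=lambda a,z:ray(s,a[0]/4+230-.375,a[1]/4+165-.375,z)
for nm,p,z in(("screw",(245,77),.026),("screw",(413,205),.026),("screw",(617,359),.026),("screw",(82,169),.026),("screw",(247,317),.026),("screw",(450,496),.026),("L",(378,285),.035),("S",(298,217),.032),("M",(209,152),.033),("lead",(375,375),.03),("lead",(495,297),.03),("blk",(93,115),.052),("blk",(205,53),.052)): print(nm,S(p,z).round(4))
E
python3 m2.py
```

```text
rail [[0.6271, 0.1432, 0.026], [0.6104, 0.0042, 0.026], [0.5924, -0.1342, 0.026]] -97.13698902637589 0.2795265487623621
rail [[0.5153, 0.1582, 0.026], [0.4968, 0.0191, 0.026], [0.4792, -0.1193, 0.026]] -97.42494728310426 0.2798364564437983
ctr [0.55353063 0.01187298 0.026     ]
lead [0.6    0.0769 0.03  ]
lead [0.5211 0.0872 0.03  ]
blk [ 0.5733 -0.1463  0.052 ]
blk [ 0.4869 -0.132   0.052 ]
L [0.5526 0.0408 0.035 ]
S [ 0.5423 -0.0206  0.032 ]
M [ 0.5375 -0.0895  0.033 ]
stopin [0.629  0.1471 0.036 ]
stopin [0.5048 0.1613 0.036 ]
screw [ 0.4774 -0.1175  0.026 ]
screw [0.4956 0.021  0.026 ]
screw [0.5132 0.1597 0.026 ]
screw [ 0.5904 -0.1331  0.026 ]
screw [0.6089 0.0062 0.026 ]
screw [0.6262 0.1451 0.026 ]
L [0.5572 0.0472 0.035 ]
S [ 0.5458 -0.0158  0.032 ]
M [ 0.5412 -0.0844  0.033 ]
lead [0.5982 0.079  0.03  ]
lead [0.5224 0.0937 0.03  ]
blk [ 0.5743 -0.1374  0.052 ]
blk [ 0.4981 -0.1274  0.052 ]
```

servo_tool:
  series:
    - {"tx": 0.04, "ty": -0.03, "tz": 0.005, "wz": 0.04, "claw": 1}
    - {"tx": 0.09, "ty": -0.065, "tz": 0.01, "wz": 0.1, "claw": 1}
    - {"tx": 0.14, "ty": -0.1, "tz": 0.02, "wz": 0.16, "claw": 1}
    - {"tx": 0.19, "ty": -0.135, "tz": 0.03, "wz": 0.22, "claw": 1}
    - {"tx": 0.24, "ty": -0.17, "tz": 0.04, "wz": 0.28, "claw": 1}
    - {"tx": 0.29, "ty": -0.207, "tz": 0.05, "wz": 0.34, "claw": 1}
    - {"tx": 0.34, "ty": -0.243, "tz": 0.06, "wz": 0.4, "claw": 1}
    - {"tx": 0.39, "ty": -0.279, "tz": 0.07, "wz": 0.46, "claw": 1}
    - {"tx": 0.44, "ty": -0.315, "tz": 0.08, "wz": 0.46, "claw": 1}
    - {"tx": 0.48, "ty": -0.343, "tz": 0.08, "wz": 0.46, "claw": 1}
  newtons: 40

```text
schema error: expected keys tx, ty, tz, wx, wy, wz, claw
```

servo_tool:
  series:
    - {"tx": 0.04, "ty": -0.03, "tz": 0.005, "wx": 0, "wy": 0, "wz": 0.04, "claw": 1}
    - {"tx": 0.09, "ty": -0.065, "tz": 0.01, "wx": 0, "wy": 0, "wz": 0.1, "claw": 1}
    - {"tx": 0.14, "ty": -0.1, "tz": 0.02, "wx": 0, "wy": 0, "wz": 0.16, "claw": 1}
    - {"tx": 0.19, "ty": -0.135, "tz": 0.03, "wx": 0, "wy": 0, "wz": 0.22, "claw": 1}
    - {"tx": 0.24, "ty": -0.17, "tz": 0.04, "wx": 0, "wy": 0, "wz": 0.28, "claw": 1}
    - {"tx": 0.29, "ty": -0.207, "tz": 0.05, "wx": 0, "wy": 0, "wz": 0.34, "claw": 1}
    - {"tx": 0.34, "ty": -0.243, "tz": 0.06, "wx": 0, "wy": 0, "wz": 0.4, "claw": 1}
    - {"tx": 0.39, "ty": -0.279, "tz": 0.07, "wx": 0, "wy": 0, "wz": 0.46, "claw": 1}
    - {"tx": 0.44, "ty": -0.315, "tz": 0.08, "wx": 0, "wy": 0, "wz": 0.46, "claw": 1}
    - {"tx": 0.48, "ty": -0.343, "tz": 0.08, "wx": 0, "wy": 0, "wz": 0.46, "claw": 1}
  newtons: 40

```text
time_s: 1.35
tool_pos: [0.5109, -0.0366, 0.1501]
ee_rot: [-3.116, 0.131, 0.003]
wrist_force: [-1.0, -0.2, 0.4]
finger_gap: 0.004
grasp_force: 0.0
```

```bash
cat > go.py <<'E'
# tool-frame shift to a world target, and yaw turn to align tool x with bed x
import sys,numpy as np
from scipy.spatial.transform import Rotation as Ro
from workcell import monitor
s=monitor.sense(); R=Ro.from_rotvec(s["ee_rot"]).as_matrix()
print(s["time_s"],s["tool_pos"].round(4),"F",s["wrist_force"].round(2),"gap",round(s["finger_gap"],3),"q",s["joint_positions"].round(2))
print("xaxis deg",np.degrees(np.arctan2(R[1,0],R[0,0])).round(2),"z",R[:,2].round(3))
for i in range(1,len(sys.argv)): print("shift",(R.T@(np.array(eval(sys.argv[i]))-s["tool_pos"])).round(4))
E
python3 go.py "(.555,.044,.12)"
```

```text
1.35 [ 0.5109 -0.0366  0.1501] F [-1.   -0.17  0.36] gap 0.004 q [-0.09  0.29 -0.32  0.97  0.02  3.14]
xaxis deg -4.82 z [-0.001  0.022 -1.   ]
shift [ 0.0372 -0.0833  0.0319]
```

servo_tool:
  series:
    - {"tx": 0, "ty": 0, "tz": 0, "wx": 0, "wy": 0, "wz": -0.17, "claw": 1}
    - {"tx": 0, "ty": -0.01, "tz": 0, "wx": 0, "wy": 0, "wz": -0.34, "claw": 1}
    - {"tx": 0.01, "ty": -0.02, "tz": 0, "wx": 0, "wy": 0, "wz": -0.51, "claw": 1}
    - {"tx": 0.015, "ty": -0.03, "tz": 0, "wx": 0, "wy": 0, "wz": -0.68, "claw": 1}
    - {"tx": 0.02, "ty": -0.04, "tz": 0, "wx": 0, "wy": 0, "wz": -0.85, "claw": 1}
    - {"tx": 0.025, "ty": -0.05, "tz": 0, "wx": 0, "wy": 0, "wz": -1.02, "claw": 1}
    - {"tx": 0.03, "ty": -0.06, "tz": 0, "wx": 0, "wy": 0, "wz": -1.19, "claw": 1}
    - {"tx": 0.035, "ty": -0.07, "tz": 0, "wx": 0, "wy": 0, "wz": -1.36, "claw": 1}
    - {"tx": 0.035, "ty": -0.08, "tz": 0, "wx": 0, "wy": 0, "wz": -1.53, "claw": 1}
    - {"tx": 0.035, "ty": -0.085, "tz": 0, "wx": 0, "wy": 0, "wz": -1.57, "claw": 1}

```text
time_s: 2.6
tool_pos: [0.553, 0.0422, 0.1526]
ee_rot: [-2.308, -2.109, -0.023]
wrist_force: [0.1, 0.3, -0.3]
finger_gap: 0.004
grasp_force: 0.0
```

```bash
python3 go.py "(.555,.044,.06)"; python3 - <<'E'
from workcell import vision
import cv2,pickle
for n in("top","scene"):
    d=vision.get_image(n); pickle.dump(d,open(n+"1.pkl","wb"))
    if n=="scene": cv2.imwrite("pics/s1.png",cv2.resize(d["image"][120:320,200:440,::-1],None,fx=3,fy=3,interpolation=cv2.INTER_CUBIC))
E
```

```text
2.6 [0.553  0.0422 0.1526] F [ 0.09  0.28 -0.26] gap 0.004 q [ 0.06  0.35 -0.22  1.    0.02  1.72]
xaxis deg 84.84 z [ 0.001  0.021 -1.   ]
shift [-0.      0.0019  0.0927]
```

View pics/s1.png

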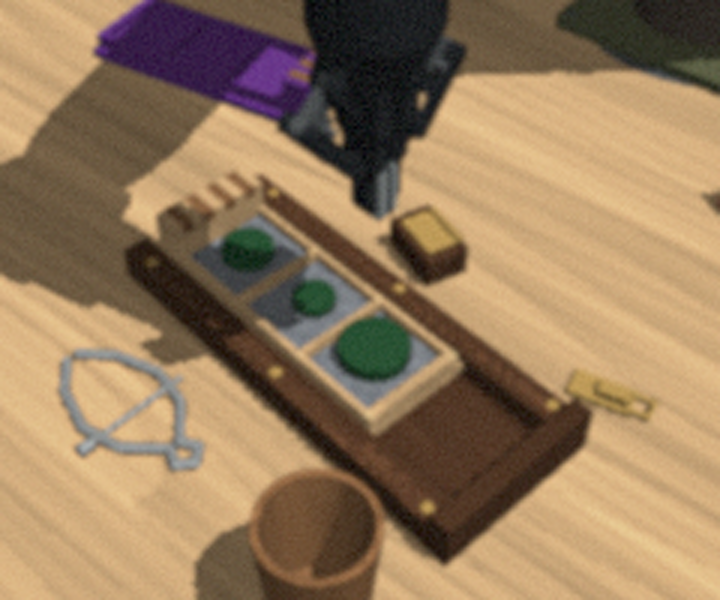

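The scene crop shows the shut fingertips at (377,210), hanging over the large checker at (373,348). Nothing has been disturbed.

servo_tool:
  series:
    - {"tx": 0, "ty": 0.001, "tz": 0.03, "wx": 0, "wy": -0.02, "wz": 0.036, "claw": 1}
    - {"tx": 0, "ty": 0.002, "tz": 0.06, "wx": 0, "wy": -0.02, "wz": 0.036, "claw": 1}
    - {"tx": 0, "ty": 0.002, "tz": 0.085, "wx": 0, "wy": -0.02, "wz": 0.036, "claw": 1}
    - {"tx": 0, "ty": 0.002, "tz": 0.1, "wx": 0, "wy": -0.02, "wz": 0.036, "claw": 1}
    - {"tx": 0, "ty": 0.002, "tz": 0.106, "wx": 0, "wy": -0.02, "wz": 0.036, "claw": 1}
    - {"tx": 0, "ty": 0.002, "tz": 0.108, "wx": 0, "wy": -0.02, "wz": 0.036, "claw": 1}
    - {"tx": 0, "ty": 0.002, "tz": 0.108, "wx": 0, "wy": -0.02, "wz": 0.036, "claw": 1}

```text
time_s: 3.58
tool_pos: [0.5562, 0.0439, 0.0458]
ee_rot: [-2.357, -2.076, -0.002]
wrist_force: [0.0, -0.0, -0.3]
finger_gap: 0.001
grasp_force: 0.0
```

```bash
python3 go.py "(.555,.044,.035)"; python3 - <<'E'
from workcell import vision
import cv2
i=[cv2.resize(vision.get_image(n)["image"][y:y+90,x:x+120,::-1],None,fx=3.3,fy=3.3,interpolation=cv2.INTER_CUBIC) for n,x,y in(("scene",260,170),("top",250,145))]
cv2.imwrite("pics/t2.png",cv2.hconcat(i))
E
```

```text
3.575 [0.5562 0.0439 0.0458] F [ 0.02 -0.04 -0.27] gap 0.001 q [ 0.08  0.46 -0.36  0.75  0.    1.78]
xaxis deg 82.72 z [ 0.001  0.002 -1.   ]
shift [-0.0001 -0.0012  0.0108]
```

View pics/t2.png

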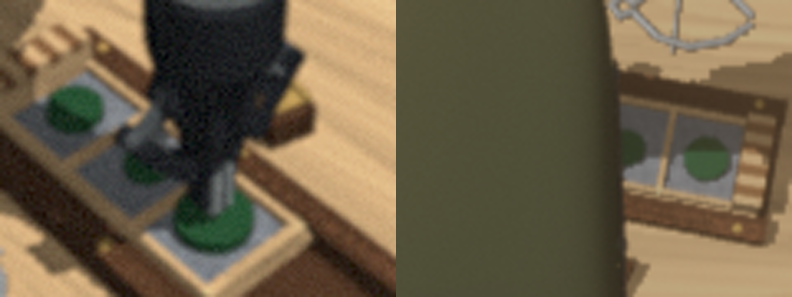

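The scene half shows the fingertips at about (218,210), centred just over the large checker. Next is the light touch.

servo_tool:
  series:
    - {"tx": 0, "ty": 0, "tz": 0.004, "wx": 0, "wy": 0, "wz": 0, "claw": 1}
    - {"tx": 0, "ty": 0, "tz": 0.007, "wx": 0, "wy": 0, "wz": 0, "claw": 1}
    - {"tx": 0, "ty": 0, "tz": 0.009, "wx": 0, "wy": 0, "wz": 0, "claw": 1}
    - {"tx": 0, "ty": 0, "tz": 0.0105, "wx": 0, "wy": 0, "wz": 0, "claw": 1}
    - {"tx": 0, "ty": 0, "tz": 0.0115, "wx": 0, "wy": 0, "wz": 0, "claw": 1}
    - {"tx": 0, "ty": 0, "tz": 0.0115, "wx": 0, "wy": 0, "wz": 0, "claw": 1}

```text
time_s: 4.42
tool_pos: [0.5554, 0.0439, 0.0337]
ee_rot: [-2.356, -2.075, -0.0]
wrist_force: [-1.4, -0.7, 0.9]
finger_gap: 0.0
grasp_force: 0.8
```

servo_tool:
  series:
    - {"tx": 0, "ty": 0, "tz": 0.0008, "wx": 0, "wy": 0, "wz": 0, "claw": 1}
    - {"tx": 0, "ty": 0, "tz": 0.0008, "wx": 0, "wy": 0, "wz": 0, "claw": 1}

```text
time_s: 4.68
tool_pos: [0.5554, 0.0439, 0.033]
ee_rot: [-2.357, -2.075, -0.001]
wrist_force: [-0.9, -0.8, 3.0]
finger_gap: -0.001
grasp_force: 1.3
```

servo_tool:
  series:
    - {"tx": 0, "ty": 0, "tz": -0.008, "wx": 0, "wy": 0, "wz": 0, "claw": 1}
    - {"tx": 0, "ty": 0, "tz": -0.04, "wx": 0, "wy": 0, "wz": 0, "claw": 1}
    - {"tx": 0, "ty": 0, "tz": -0.09, "wx": 0, "wy": 0, "wz": 0, "claw": 1}
    - {"tx": -0.02, "ty": 0, "tz": -0.1, "wx": 0, "wy": 0, "wz": 0, "claw": 1}
    - {"tx": -0.07, "ty": 0.001, "tz": -0.1, "wx": 0, "wy": 0, "wz": 0, "claw": 1}
    - {"tx": -0.12, "ty": 0.001, "tz": -0.1, "wx": 0, "wy": 0, "wz": 0, "claw": 1}
    - {"tx": -0.17, "ty": 0.001, "tz": -0.1, "wx": 0, "wy": 0, "wz": 0, "claw": 1}
    - {"tx": -0.22, "ty": 0.001, "tz": -0.1, "wx": 0, "wy": 0, "wz": 0, "claw": 1}
    - {"tx": -0.236, "ty": 0.001, "tz": -0.1, "wx": 0, "wy": 0, "wz": 0, "claw": 1}
    - {"tx": -0.236, "ty": 0.001, "tz": -0.1, "wx": 0, "wy": 0, "wz": 0, "claw": 1}

```text
time_s: 5.92
tool_pos: [0.5261, -0.1913, 0.132]
ee_rot: [-2.358, -2.072, -0.001]
wrist_force: [0.5, 0.6, 0.2]
finger_gap: 0.003
grasp_force: 0.0
```

```bash
python3 go.py "(.527,-.186,.028)"; python3 - <<'E'
from workcell import vision
import cv2
i=[cv2.resize(vision.get_image(n)["image"][y:y+150,x:x+150,::-1],None,fx=2.6,fy=2.6,interpolation=cv2.INTER_CUBIC) for n,x,y in(("scene",220,120),("top",250,120))]
cv2.imwrite("pics/t3.png",cv2.hconcat(i))
E
```

```text
5.925 [ 0.5261 -0.1913  0.132 ] F [0.45 0.59 0.2 ] gap 0.003 q [-0.35  0.38 -0.23  0.96  0.    1.35]
xaxis deg 82.61 z [-0.001  0.002 -1.   ]
shift [0.0051 0.0004 0.104 ]
```

View pics/t3.png

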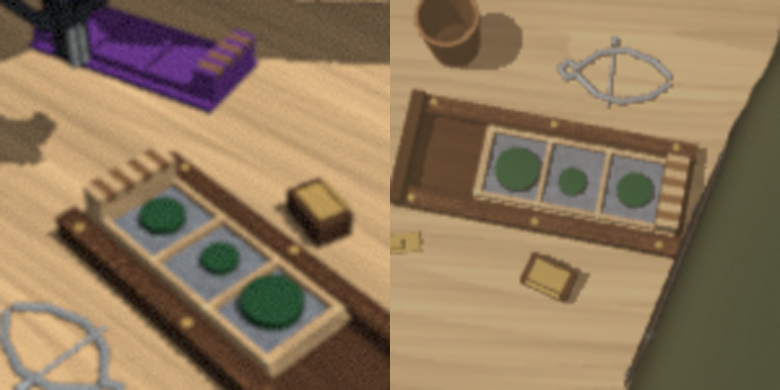

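The view shows the checkers flat and unmoved, with the large one at (270,300) in the left half. The fingers are behind the end block. Next I lower them.

servo_tool:
  series:
    - {"tx": 0, "ty": 0, "tz": 0.04, "wx": 0, "wy": 0, "wz": 0, "claw": 1}
    - {"tx": 0, "ty": 0, "tz": 0.08, "wx": 0, "wy": 0, "wz": 0, "claw": 1}
    - {"tx": 0, "ty": 0, "tz": 0.1, "wx": 0, "wy": 0, "wz": 0, "claw": 1}
    - {"tx": 0, "ty": 0, "tz": 0.103, "wx": 0, "wy": 0, "wz": 0, "claw": 1}
    - {"tx": 0.01, "ty": 0, "tz": 0.103, "wx": 0, "wy": 0, "wz": 0, "claw": 1}
    - {"tx": 0.02, "ty": 0, "tz": 0.103, "wx": 0, "wy": 0, "wz": 0, "claw": 1}
    - {"tx": 0.028, "ty": 0, "tz": 0.103, "wx": 0, "wy": 0, "wz": 0, "claw": 1}
    - {"tx": 0.034, "ty": 0, "tz": 0.103, "wx": 0, "wy": 0, "wz": 0, "claw": 1}
    - {"tx": 0.04, "ty": 0, "tz": 0.103, "wx": 0, "wy": 0, "wz": 0, "claw": 1}
    - {"tx": 0.045, "ty": 0, "tz": 0.103, "wx": 0, "wy": 0, "wz": 0, "claw": 1}

```text
time_s: 7.28
tool_pos: [0.5326, -0.1472, 0.0299]
ee_rot: [2.357, 2.074, -0.003]
wrist_force: [-1.0, -5.8, 1.3]
finger_gap: 0.001
grasp_force: 2.9
```

servo_tool:
  series:
    - {"tx": 0.006, "ty": 0, "tz": 0, "wx": 0, "wy": 0, "wz": 0, "claw": 1}
    - {"tx": 0.012, "ty": 0, "tz": 0, "wx": 0, "wy": 0, "wz": 0, "claw": 1}
    - {"tx": 0.018, "ty": 0, "tz": 0, "wx": 0, "wy": 0, "wz": 0, "claw": 1}
    - {"tx": 0.024, "ty": 0, "tz": 0, "wx": 0, "wy": 0, "wz": 0, "claw": 1}
    - {"tx": 0.03, "ty": 0, "tz": 0, "wx": 0, "wy": 0, "wz": 0, "claw": 1}
    - {"tx": 0.036, "ty": 0, "tz": 0, "wx": 0, "wy": 0, "wz": 0, "claw": 1}
    - {"tx": 0.042, "ty": 0, "tz": 0, "wx": 0, "wy": 0, "wz": 0, "claw": 1}
    - {"tx": 0.048, "ty": 0, "tz": 0, "wx": 0, "wy": 0, "wz": 0, "claw": 1}
    - {"tx": 0.054, "ty": 0, "tz": 0, "wx": 0, "wy": 0, "wz": 0, "claw": 1}
    - {"tx": 0.058, "ty": 0, "tz": 0, "wx": 0, "wy": 0, "wz": 0, "claw": 1}

```text
time_s: 8.52
tool_pos: [0.5398, -0.0899, 0.0299]
ee_rot: [2.358, 2.074, -0.004]
wrist_force: [-0.8, -6.0, 0.9]
finger_gap: 0.0
grasp_force: 3.0
```

Now the last part, in slow steps, watching the force.

servo_tool:
  series:
    - {"tx": 0.003, "ty": 0, "tz": 0, "wx": 0, "wy": 0, "wz": 0, "claw": 1}
    - {"tx": 0.005, "ty": 0, "tz": 0, "wx": 0, "wy": 0, "wz": 0, "claw": 1}
    - {"tx": 0.007, "ty": 0, "tz": 0, "wx": 0, "wy": 0, "wz": 0, "claw": 1}
    - {"tx": 0.009, "ty": 0, "tz": 0, "wx": 0, "wy": 0, "wz": 0, "claw": 1}
    - {"tx": 0.011, "ty": 0, "tz": 0, "wx": 0, "wy": 0, "wz": 0, "claw": 1}

```text
time_s: 9.15
tool_pos: [0.5411, -0.0792, 0.0299]
ee_rot: [2.358, 2.073, -0.004]
wrist_force: [-0.4, -6.7, 1.4]
finger_gap: 0.001
grasp_force: 3.0
```

servo_tool:
  series:
    - {"tx": 0.001, "ty": 0, "tz": 0, "wx": 0, "wy": 0, "wz": 0, "claw": 1}
    - {"tx": 0.002, "ty": 0, "tz": 0, "wx": 0, "wy": 0, "wz": 0, "claw": 1}
    - {"tx": 0.003, "ty": 0, "tz": 0, "wx": 0, "wy": 0, "wz": 0, "claw": 1}
    - {"tx": 0.004, "ty": 0, "tz": 0, "wx": 0, "wy": 0, "wz": 0, "claw": 1}

```text
time_s: 9.65
tool_pos: [0.5416, -0.0753, 0.0299]
ee_rot: [2.358, 2.073, -0.004]
wrist_force: [-1.1, -6.9, 1.7]
finger_gap: 0.001
grasp_force: 3.1
```

servo_tool:
  series:
    - {"tx": 0.001, "ty": 0, "tz": 0, "wx": 0, "wy": 0, "wz": 0, "claw": 1}
    - {"tx": 0.002, "ty": 0, "tz": 0, "wx": 0, "wy": 0, "wz": 0, "claw": 1}
    - {"tx": 0.003, "ty": 0, "tz": 0, "wx": 0, "wy": 0, "wz": 0, "claw": 1}
    - {"tx": 0.004, "ty": 0, "tz": 0, "wx": 0, "wy": 0, "wz": 0, "claw": 1}

```text
time_s: 10.15
tool_pos: [0.5416, -0.0752, 0.03]
ee_rot: [2.356, 2.067, -0.014]
wrist_force: [-1.9, -17.8, 2.1]
finger_gap: -0.005
grasp_force: 8.9
```

The tray stopped dead at bed y ≈ -0.089, as predicted, and the force has risen, so it is home. I draw back and up.

servo_tool:
  series:
    - {"tx": -0.005, "ty": 0, "tz": 0, "wx": 0, "wy": 0, "wz": 0, "claw": 1}
    - {"tx": -0.02, "ty": 0, "tz": 0, "wx": 0, "wy": 0, "wz": 0, "claw": 1}
    - {"tx": -0.06, "ty": 0, "tz": 0, "wx": 0, "wy": 0, "wz": 0, "claw": 1}
    - {"tx": -0.11, "ty": 0, "tz": -0.02, "wx": 0, "wy": 0, "wz": 0, "claw": 1}
    - {"tx": -0.13, "ty": 0, "tz": -0.07, "wx": 0, "wy": 0, "wz": 0, "claw": 1}
    - {"tx": -0.16, "ty": 0, "tz": -0.12, "wx": 0, "wy": 0, "wz": 0, "claw": 1}
    - {"tx": -0.2, "ty": 0, "tz": -0.15, "wx": 0, "wy": 0, "wz": 0, "claw": 1}
    - {"tx": -0.22, "ty": 0, "tz": -0.15, "wx": 0, "wy": 0, "wz": 0, "claw": 1}
    - {"tx": -0.22, "ty": 0, "tz": -0.15, "wx": 0, "wy": 0, "wz": 0, "claw": 1}

```text
time_s: 11.28
tool_pos: [0.5135, -0.2885, 0.1783]
ee_rot: [-2.358, -2.072, -0.001]
wrist_force: [-1.5, 0.5, -0.2]
finger_gap: -0.0
grasp_force: 0.0
```

```bash
python3 go.py; python3 - <<'E'
from workcell import vision
import cv2
i=[cv2.resize(vision.get_image(n)["image"][y:y+150,x:x+150,::-1],None,fx=2.6,fy=2.6,interpolation=cv2.INTER_CUBIC) for n,x,y in(("scene",260,150),("top",230,120))]
cv2.imwrite("pics/t4.png",cv2.hconcat(i))
E
```

```text
11.275 [ 0.5135 -0.2885  0.1783] F [-1.47  0.46 -0.18] gap -0.0 q [-0.51  0.4  -0.08  1.1   0.    1.19]
xaxis deg 82.62 z [-0.002  0.003 -1.   ]
```

View pics/t4.png

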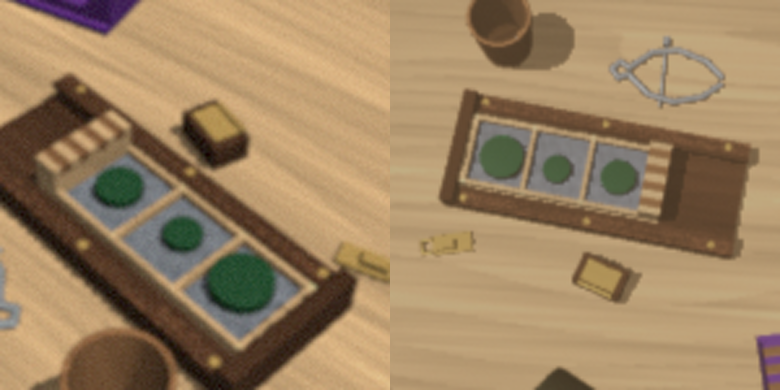

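The tray's leading edge is against the stop, at (465,155) in the right half. All three checkers lie flat in their pockets and the neighbouring things are unmoved.

```bash
python3 -c "
from workcell import order
print(order.finish_job())"
```

```text
the job is handed in; nothing more can be done
None
```

I touched the large checker lightly (about 3 N) and drew the hand clear, then pushed the tray fully home against the stop with all three checkers flat, and handed the job in at about 11 s; no verdict came back.

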